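# Space and clamp a ceramic plate in the bonding jig

### The job

Three ceramic plates lie in the lanes of the dark bonding jig. Stand the steel spacer upright down in the one gap between a plate and the rear fence that is wide enough for it, all the way to the jig's floor, and let go of it (never force it against the other two plates). Then push that plate from its near end until plate, spacer and fence are flush together, and finish while still holding the plate firmly pressed (about 10 to 15 N) with the fingers; leave the other plates and the rest of the bench as they are.

Things in the scene. Friction and masses are not known exactly. Their poses are not given: they have to be found in the camera images.
- jig: dark rigid steel jig, fixed, 106 (x) x 149 mm (y) plus side ears. Origin: centre of underside; x from front lip to rear fence, z up. Floor at z 8 mm. Front lip x -53 to -45, top z 14. Rear fence x 41 to 53, top z 28. Between them three lanes along x, 86 long, 43 wide, centred at y -48, 0, 48; lane walls top z 16. Plate tops at z 26: fingertips at z 17.5 clear lip and walls and meet a plate's end.
- plate_short: white ceramic plate, 70 mm long (x), 40 wide (y), 18 thick, 0.15 kg, loose, flat in one lane of the jig (which lane varies; plates differ only in length). Near end starts 0 to 1 mm from the lip: 15 to 16 mm gap between far end and fence. Origin: underside, middle of the near end; x along the plate to the fence, z up.
- plate_mid: white ceramic plate, 79 mm long (x), 40 wide (y), 18 thick, 0.15 kg, loose, flat in one lane of the jig (which lane varies; plates differ only in length). Near end starts 0 to 1 mm from the lip: 6 to 7 mm gap between far end and fence. Origin: underside, middle of the near end; x along the plate to the fence, z up.
- plate_long: white ceramic plate, 82 mm long (x), 40 wide (y), 18 thick, 0.15 kg, loose, flat in one lane of the jig (which lane varies; plates differ only in length). Near end starts 0 to 1 mm from the lip: 3 to 4 mm gap between far end and fence. Origin: underside, middle of the near end; x along the plate to the fence, z up.
- spacer: loose bright steel spacer, inverted T, 10 mm thick throughout (x): lower bar 38 mm long (y), 22 high; above it a finger tab 22 mm long (y), z 22 to 46 mm; 0.08 kg. Stands upright on the bench. Origin: centre of underside, z up. Grip the tab across the 10 mm; in the gap its x lies along the jig's x, either way round.
- lens_tube: bystander: short black lens tube, 31 mm diameter, 30 mm high, loose; origin centre of the underside
- filter_cube: bystander: black filter cube 34x34x36 mm, loose; origin centre of the underside
- coverslip_box: bystander: clear flat box 30x30x14 mm, loose; origin centre of the underside
Mind the look-alikes: they are no part of the job. Leave any blue or purple look-alike of the plate_short alone.

How it is judged (in metres and radians):
On the way:
1. the spacer stands on the jig's floor in the wide gap, released (z of spacer in the frame of jig between 0.005 and 0.011 m and angle between spacer's own z axis and vertical below 0.08 rad and y of spacer in the frame of plate_short between -0.008 and 0.008 m and x of spacer in the frame of jig between 0.026 and 0.04 m and contact force between the fingers and spacer below 0.1 N), for 0.2 s.
At the end, for the whole second after the job is handed in: Spacer upright on the jig floor between short plate and fence (within 2.5 mm of it); plate flat, square (0.05 rad), within 2.5 mm of flush; fingers, plate, spacer and jig press on one another (fingers over 3 N, the others over 2 N), at rest; other plates moved under 7 mm, bystanders under 20 mm (z of spacer in the frame of jig between 0.005 and 0.011 m and angle between spacer's own z axis and vertical below 0.08 rad and y of spacer in the frame of plate_short between -0.008 and 0.008 m and x of spacer in the frame of jig between 0.0335 and 0.04 m and x of plate_short in the frame of jig between -0.0415 and -0.036 m and z of plate_short in the frame of jig between 0.005 and 0.011 m and angle between plate_short's own z axis and vertical below 0.05 rad and angle between the x axis of plate_short and the x axis of jig, either way round below 0.05 rad and angle between the x axis of spacer and the x axis of jig, either way round below 0.06 rad and contact force between plate_short and spacer above 2 N and contact force between spacer and jig above 2 N and contact force between the fingers and plate_short above 3 N and linear speed of plate_short below 0.01 m/s and distance of each of plate_mid, plate_long from where it was at the start of the episode below 0.007 m and distance of each of lens_tube, filter_cube, coverslip_box from where it was at the start of the episode below 0.02 m); the arm keeps its last pose, push and grip.
It fails at once if the spacer is forced against one of the other plates (over 10 N) (contact force between spacer and plate_mid above 10 N or contact force between spacer and plate_long above 10 N).
It also fails if it takes over 56 s, if anything falls off the work surface, if the arm or the gripper's body presses on something with over 40 N, if the wrist force passes 120 N, or if a joint passes its speed limit or range.

### The arm

A 7-joint arm with a two-finger parallel gripper is mounted at the origin on the work surface; the furniture and walls round the work are solid. World frame = base frame: x ahead of the robot, y to its left, z up, the work surface at z = 0. Lengths are in m, angles in degrees, forces in N, time in s.
With the tool pointing down it reaches from about 0.4 to 0.875 m from the base axis. Payload 4.4 kg.
Tool frame: the origin (TCP) lies between the finger pads; the fingertips stand 25 mm ahead of it and the grasp point (between the pads) lies 6 mm ahead of it; z points along the fingers, y is the direction in which the jaws open and shut (so a half turn about z gives the same grasp; the last joint's range is limited). The gripper opens to 85 mm and grips with 20 to 120 N. Pads are 22 mm wide; open, the fingers measure 114 mm over their backs; the gripper's body (76 mm by 85 mm) begins 54 mm behind the grasp point. The pads swing forward as they close: fully open they stand 13 mm farther back than shut.
Start: joints at [59.313, 36.005, 2.206, 86.941, -1.547, 57.084, -1.146], TCP at [0.294, -0.58, 0.256] pointing down, gripper open.
Joint ranges: [-175.42, 175.42], [-21.48, 121.26], [-71.46, 75.88], [10.55, 141.38], [-63.04, 243.04], [13.31, 113.54], [-168.57, 168.57]. Speed limits (degrees/s): [147.25, 147.25, 180, 180, 180, 180, 180].

### API

Orientations are given as a 3x3 rotation matrix whose columns are the frame's x, y, z axes.
In Python, from station import observe, get_image, camera_model, close_job gives the robot as it stands. The module is installed in compiled form; this text tells all that it offers.
- The arm moves only by the tool send_rows, never from a script. Its arguments are lists of equal length, an entry for each row: "slide": the shift along the tool's x, y, z in cm, a list of three; "roll": the turn about the tool's z in degrees. In form: {"slide": [[tx, ty, tz], ...], "roll": [roll, ...]}. A call has 1 to 8 rows; each row shifts and turns the commanded pose from where the row before left it, along the tool's axes as they then stand; what a row does not reach is not made up. A row lasts 1/10 s, in which the tool goes at most 50 mm and 8.59 degrees, less where a joint would pass 70% of its speed; a pose out of reach is approached as far as the arm can. A call is refused whole if a number of a shift passes 5 or a number of a turn 8.59, either way. A call with a gripper value outside its range is refused whole. "gripper" is the finger opening in cm, from 0 to 8.54, set as the call begins (left out, the last holds). The fingers move at their own pace and stop on an object; the grip force is fixed at half the most. Time passes only in rows, so rows that do not move let the fingers close. It gives the time, the measured TCP pose, the force and the opening at its end, in the units of the state.
- observe(): the state, without advancing time (a new reading comes with each control period).
- get_image(name): name is "side" or "top"; returns (picture, depth): 384x512x3 uint8, blue, green, red; 384x512 float32, m along the optical axis (not along the pixel's ray), 0 where there is no reading.
- camera_model(name): a dict with "K" (3x3 intrinsics, pixels), "k1" (the pictures are not rectified: a ray, as slopes to the right and down, at radius r is drawn at 1 + k1 r^2 times it, then the intrinsics apply), "R" (3x3) and "t" (3): a world point X has camera coordinates R X + t. Camera axes: x right, y down, z forward; pixel columns grow to the right and rows downward; lengths in m; the calibration is good to about 2 mm. A picture is of the moment at which its call begins. camera_model takes no time and is no camera call.
- close_job(): hands the job in, once; it reports no verdict.
The state is a dict: "time": time; "qpos": joint angles; "qd": joint speeds; "effort": joint torques, N m; "eef_pos": TCP position; "tool_rot": TCP orientation; "ft_force": force on the tool from outside, world axes, zero at the start; "moment": the same for the moment, N m; "width": opening from 0.0 (shut) to 1.0 (fully open).
Only numpy, scipy, OpenCV 4.12 (cv2) and the standard library are available. Lean on these libraries where they do the work, as an engineer would, in place of code of your own. Each camera call takes 0.05 s, during which the arm holds its last target.

## Working session

There is one attempt and no reset: what is moved stays moved. The work goes in short steps, Python scripts to look and compute and a tool call to move; the robot and the scene stay as the last step left them, time stands still between calls to the robot, and variables do not carry over. Pictures are saved under pics/ and viewed, and the job is handed in when it is done.

Besides the shell and the picture viewer there is one more tool, called after "Emit:" as name(argument=value, ...) on one line, values as JSON. send_rows: Moves the arm, as the interface text tells. Its arguments: {"type":"object","properties":{"slide":{"type":"array","items":{"type":"array","items":{"type":"number"}}},"roll":{"type":"array","items":{"type":"number"}},"gripper":{"type":"number"}},"required":["slide","roll"]}

```bash
mkdir -p pics; python3 - <<'E'
from station import *
import cv2,numpy as np
s=observe();print(s['time'],s['eef_pos'],s['tool_rot'],s['width'],s['ft_force'])
for n in ('side','top'):
    p,d=get_image(n);cv2.imwrite(f'pics/{n}0.png',p);np.savez(f'{n}0.npz',p=p,d=d);m=camera_model(n);print(n,m)
E
```

```text
0.0 [ 0.29402082 -0.57904845  0.2554155 ] [[ 8.91652407e-01  4.52719797e-01 -8.77613869e-04]
 [ 4.52720646e-01 -8.91650886e-01  1.64758135e-03]
 [-3.66324877e-05 -1.86638380e-03 -9.99998258e-01]] 1.0026912890029784 [0.52513237 0.67075558 0.8650795 ]
side {'K': array([[370.10935757,   0.        , 257.44632815],
       [  0.        , 370.10935757, 190.90775464],
       [  0.        ,   0.        ,   1.        ]]), 'k1': -0.07003282406935414, 'R': array([[-0.85878515, -0.51215391,  0.01365416],
       [-0.2523149 ,  0.39958899, -0.88128646],
       [ 0.44589826, -0.76028087, -0.47238516]]), 't': array([0.42160948, 0.18292155, 0.67457288])}
top {'K': array([[403.17490596,   0.        , 262.88694132],
       [  0.        , 403.17490596, 188.77914178],
       [  0.        ,   0.        ,   1.        ]]), 'k1': -0.07748242328661864, 'R': array([[ 0.38262901, -0.92389668, -0.00315719],
       [-0.89839302, -0.37126496, -0.23463228],
       [ 0.21560383,  0.09261351, -0.97207907]]), 't': array([-0.25495261,  0.46588394,  1.09715948])}
```

View pics/side0.png

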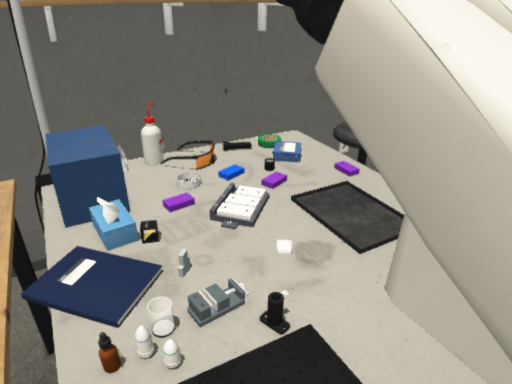

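View pics/top0.png

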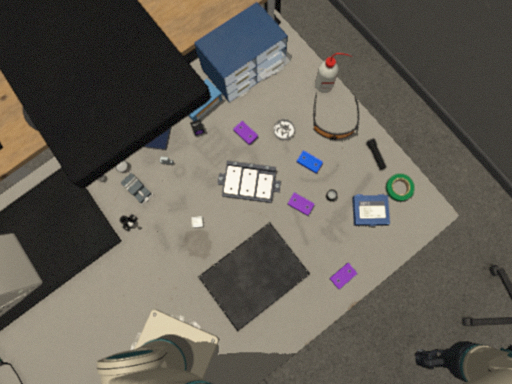

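```bash
cat > h.py <<'E'
import numpy as np,cv2
from station import camera_model
def ray(n,u,v):
    m=camera_model(n);K=m['K'];a=(u-K[0,2])/K[0,0];b=(v-K[1,2])/K[1,1]
    rd=np.hypot(a,b);r=rd
    for _ in range(20): r=rd/(1+m['k1']*r*r)
    s=r/rd if rd>0 else 1
    d=m['R'].T@np.array([a*s,b*s,1.]);c=-m['R'].T@m['t'];return c,d
def onz(n,u,v,z):
    c,d=ray(n,u,v);return c+d*(z-c[2])/d[2]
def dep(n,u,v,dd):
    c,d=ray(n,u,v);return c+d*dd
def proj(n,X):
    m=camera_model(n);p=m['R']@np.array(X)+m['t'];a,b=p[:2]/p[2];s=1+m['k1']*(a*a+b*b)
    return m['K'][0,0]*a*s+m['K'][0,2],m['K'][1,1]*b*s+m['K'][1,2]
def tri(u1,u2):
    c1,d1=ray('side',*u1);c2,d2=ray('top',*u2)
    A=np.stack([d1,-d2],1);s=np.linalg.lstsq(A,c2-c1,rcond=None)[0]
    a=c1+d1*s[0];b=c2+d2*s[1];return (a+b)/2,np.linalg.norm(a-b)
E
python3 - <<'E'
from h import *
T=np.load('top0.npz');S=np.load('side0.npz')
for n,D,pts in (('top',T,[(100,80),(190,90),(80,165),(166,160),(137,188),(250,180),(240,50),(197,222),(120,165),(198,128)]),('side',S,[(183,256),(215,300),(240,205),(285,246),(150,230)])):
    for u,v in pts: print(n,u,v,D['d'][v,u],dep(n,u,v,D['d'][v,u]).round(3))
def crop(n,D,x,y,w,h,k,f): cv2.imwrite(f,cv2.resize(D['p'][y:y+h,x:x+w],None,fx=k,fy=k,interpolation=cv2.INTER_CUBIC))
crop('top',T,205,150,90,65,8,'pics/t_jig.png')
crop('side',S,200,170,80,65,8,'pics/s_jig.png')
crop('top',T,110,110,110,80,6,'pics/t_sp.png')
crop('side',S,130,210,120,110,5,'pics/s_sp.png')
E
```

```text
top 100 80 0.26785836 [ 0.361 -0.01   0.932]
top 190 90 0.26533803 [ 0.377 -0.071  0.933]
top 80 165 0.25423667 [ 0.303 -0.027  0.932]
top 166 160 1.1919982 [0.503 0.244 0.037]
top 137 188 1.1709355 [0.393 0.285 0.038]
top 250 180 1.1903108 [ 0.545 -0.009  0.024]
top 240 50 1.1414894 [0.857 0.149 0.159]
top 197 222 1.1704248 [0.372 0.085 0.015]
top 120 165 1.173569 [0.435 0.359 0.052]
top 198 128 1.2172588 [0.632 0.199 0.036]
side 183 256 0.6841367 [0.501 0.255 0.042]
side 215 300 0.59580046 [0.388 0.309 0.036]
side 240 205 0.88121 [0.528 0.02  0.028]
side 285 246 0.7600759 [0.369 0.094 0.016]
side 150 230 0.79456705 [0.64  0.204 0.021]
```

View pics/t_jig.png

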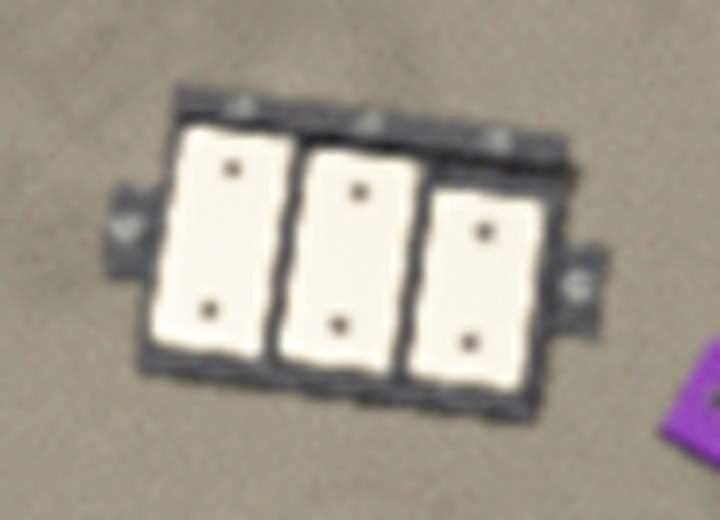

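View pics/s_jig.png

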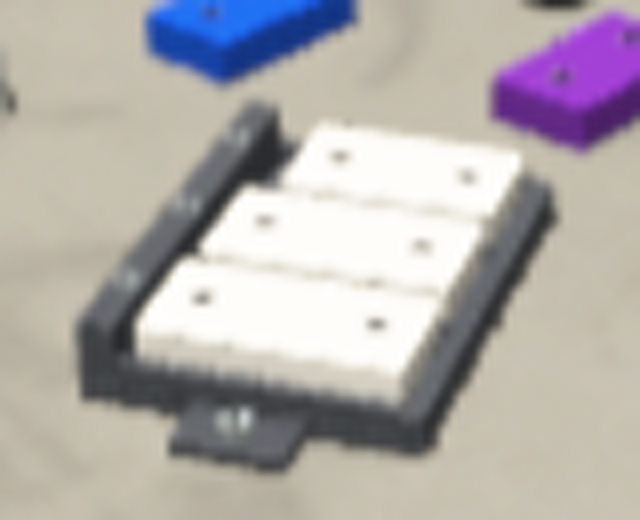

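View pics/t_sp.png

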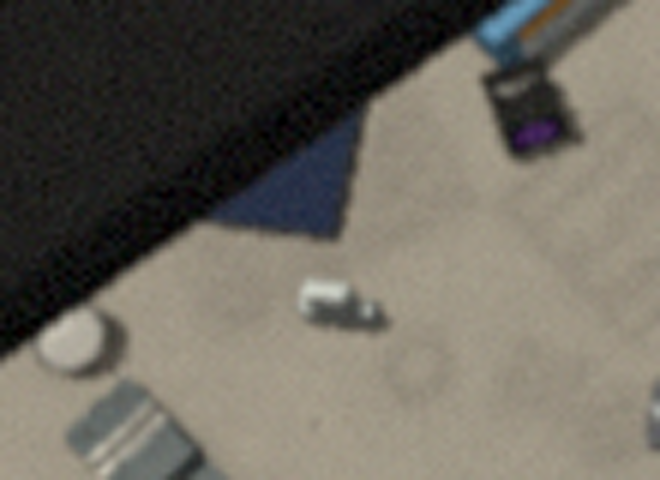

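View pics/s_sp.png

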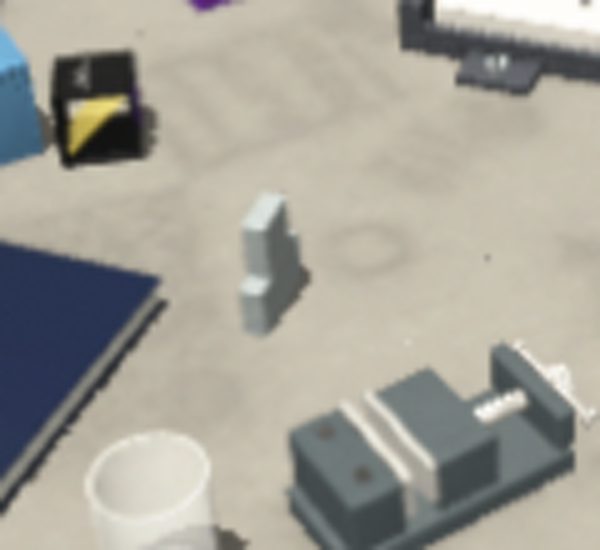

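```bash
cat > meas.py <<'E'
from h import *
def sub(mask,val=0.5):pass
def plates(n,p,box):
    x,y,w,h=box;k=6
    g=cv2.resize(p[y:y+h,x:x+w],None,fx=k,fy=k,interpolation=cv2.INTER_CUBIC)
    m=(g.min(2)>(185 if n=='top' else 232)).astype(np.uint8)
    cs,_=cv2.findContours(m,cv2.RETR_EXTERNAL,cv2.CHAIN_APPROX_NONE)
    for c in sorted(cs,key=cv2.contourArea)[::-1][:3]:
        q=(c[:,0]+.5)/k-.5+[x,y]
        W=np.array([onz(n,u,v,.026)[:2] for u,v in q])
        r=cv2.minAreaRect((W*1000).astype(np.float32));print(n,'rect',np.round(r[0],1),np.round(r[1],1),round(r[2],2),cv2.contourArea(c))
E
python3 - <<'E'
from meas import *
T=np.load('top0.npz')['p'];S=np.load('side0.npz')['p']
plates('top',T,(205,150,90,65));
x,y,w,h=205,150,90,65
# jig outline: dark mask, contour points -> per plane
k=6
g=cv2.resize(T[y:y+h,x:x+w],None,fx=k,fy=k,interpolation=cv2.INTER_CUBIC)
hsv=cv2.cvtColor(g,cv2.COLOR_BGR2HSV)
m=((g.max(2)<105)&(hsv[...,1]<110)).astype(np.uint8);m[(g.min(2)>185)]=1
m=cv2.morphologyEx(m,cv2.MORPH_CLOSE,np.ones((15,15)))
cs,_=cv2.findContours(m,cv2.RETR_EXTERNAL,cv2.CHAIN_APPROX_NONE)
c=max(cs,key=cv2.contourArea);print(cv2.minAreaRect(c))
q=(c[:,0]+.5)/k-.5+[x,y]
def cast(z):return np.array([onz('top',u,v,z)[:2] for u,v in q])*1000
W=cast(.0);print('z0',cv2.minAreaRect(W.astype(np.float32)))
W=cast(.028);print('z28',cv2.minAreaRect(W.astype(np.float32)))
v=g.copy();cv2.drawContours(v,[c],-1,(0,0,255),1);cv2.imwrite('pics/jm.png',v)
# front/rear edge in jig frame
for ang in (None,):
    pass
E
```

```text
top rect [525.5  39.7] [82.8 41. ] 14.57 12575.5
top rect [536.9  -7. ] [79.8 40.6] 14.26 12086.5
top rect [545.  -54.5] [70.9 40.6] 14.28 10778.5
((266.861572265625, 193.29014587402344), (371.7959289550781, 219.2117156982422), 8.059103965759277)
z0 ((544.7844848632812, -5.174278259277344), (113.44773864746094, 186.74034118652344), 14.27647876739502)Traceback (most recent call last):
  File "<stdin>", line 16, in <module>
  File "<stdin>", line 14, in cast
  File "h.py", line 10, in onz
    c,d=ray(n,u,v);return c+d*(z-c[2])/d[2]
        ~~~^^^^^^^
  File "h.py", line 4, in ray
    m=camera_model(n);K=m['K'];a=(u-K[0,2])/K[0,0];b=(v-K[1,2])/K[1,1]
ValueError: time passes only in moves, steps and waits
```

```bash
python3 - <<'E'
import pickle
from station import camera_model
pickle.dump({n:camera_model(n) for n in('side','top')},open('cm.pkl','wb'))
E
sed -i 's/^from station import camera_model/import pickle\nCM=pickle.load(open("\.\/cm.pkl","rb"))\ncamera_model=lambda n:CM[n]/' h.py
python3 - <<'E'
from meas import *
T=np.load('top0.npz')['p'];S=np.load('side0.npz')['p']
plates('top',T,(205,150,90,65))
k=6
x,y,w,h=205,150,90,65
g=cv2.resize(T[y:y+h,x:x+w],None,fx=k,fy=k,interpolation=cv2.INTER_CUBIC)
hsv=cv2.cvtColor(g,cv2.COLOR_BGR2HSV)
m=((g.max(2)<105)&(hsv[...,1]<110)).astype(np.uint8);m[(g.min(2)>185)]=1
m=cv2.morphologyEx(m,cv2.MORPH_CLOSE,np.ones((15,15)))
cs,_=cv2.findContours(m,cv2.RETR_EXTERNAL,cv2.CHAIN_APPROX_NONE)
c=max(cs,key=cv2.contourArea)
q=(c[:,0]+.5)/k-.5+[x,y]
th=np.radians(14.4);ex=np.array([np.cos(th),np.sin(th)]);ey=np.array([-ex[1],ex[0]])
def cast(z):
    W=np.array([onz('top',u,v,z)[:2] for u,v in q])*1000;return W@ex,W@ey
a,b=cast(.0);print('z0 ear y ext',b.min(),b.max())
a,b=cast(.008);print('z8 ',b.min(),b.max())
a,b=cast(.014); sel=a<np.median(a);
mid=(b.min()+b.max())/2
f=(abs(b-mid)<70)&(a<a.mean());P=np.polyfit(b[f],a[f],1);print('front z14',np.polyval(P,mid),np.degrees(P[0]),mid)
a0,b0=cast(0.);f=(abs(b0-mid)<70)&(a0<a0.mean());P=np.polyfit(b0[f],a0[f],1);print('front z0',np.polyval(P,mid))
a,b=cast(.028);f=(abs(b-mid)<60)&(a>a.mean());P=np.polyfit(b[f],a[f],1);print('rear z28',np.polyval(P,mid),np.degrees(P[0]))
v=g.copy();cv2.drawContours(v,[c],-1,(0,0,255),1)
# tie: plate short rect in jig axes
print('short centre',np.array([545,-54.5])@ex,np.array([545,-54.5])@ey)
cv2.imwrite('pics/jm.png',v)
# spacer crops larger
def crop(D,x,y,w,h,k,f): cv2.imwrite(f,cv2.resize(D[y:y+h,x:x+w],None,fx=k,fy=k,interpolation=cv2.INTER_CUBIC))
crop(T,150,148,32,24,24,'pics/t_sp2.png');crop(S,165,240,36,44,13,'pics/s_sp2.png')
E
```

```text
top rect [525.5  39.7] [82.8 41. ] 14.57 12575.5
top rect [536.9  -7. ] [79.8 40.6] 14.26 12086.5
top rect [545.  -54.5] [70.9 40.6] 14.28 10778.5
z0 ear y ext -233.83912932158862 -47.10106350500173
z8  -233.8031695338079 -48.33647693014421
front z14 468.5256081505874 0.7323891964267725 -141.51961834598671
front z0 470.97543595215467
rear z28 570.9010934486723 -0.2614155938447806
short centre 514.3242239646194 -188.32377078635628
```

View pics/jm.png

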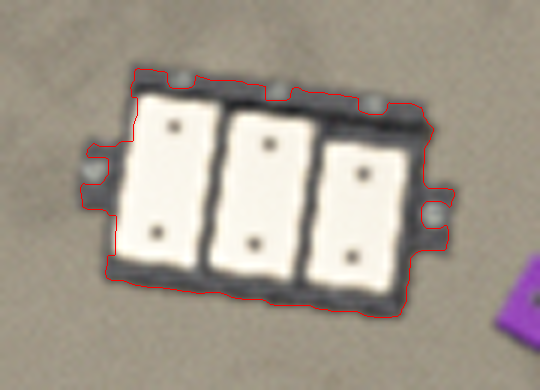

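View pics/t_sp2.png

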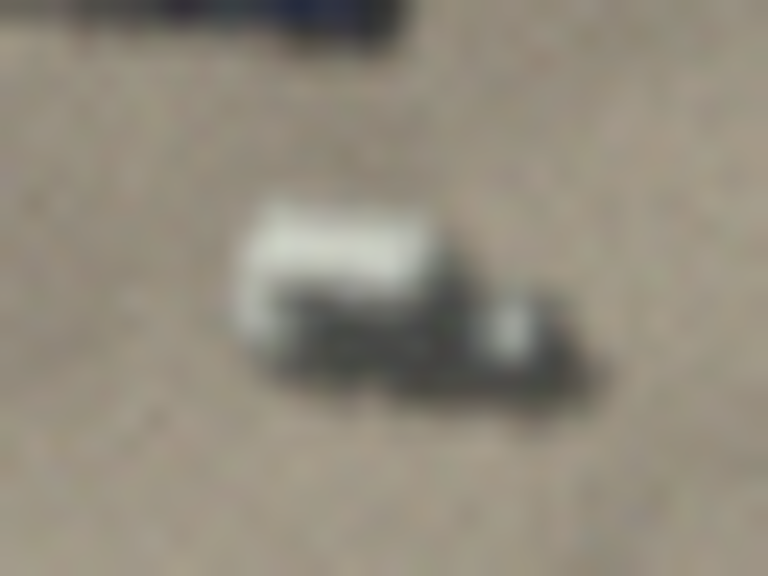

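View pics/s_sp2.png

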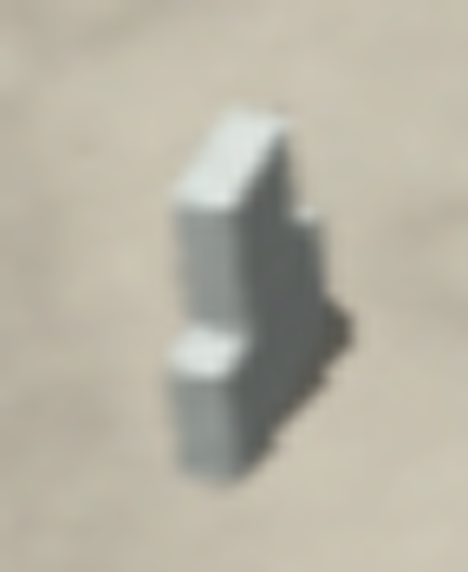

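```bash
python3 - <<'E'
from h import *
P=lambda x,y:((x+.5)/13-.5+165,(y+.5)/13-.5+240)
Q=lambda x,y:((x+.5)/24-.5+150,(y+.5)/24-.5+148)
print('side tab')
L=[onz('side',*P(*c),.046)*1000 for c in [(176,203),(238,106),(288,117),(240,208)]]
for l in L: print(l.round(1))
print('c',np.mean(L,0)); 
for a,b in((0,1),(3,2)): d=L[b]-L[a];print(np.degrees(np.arctan2(d[1],d[0])),np.linalg.norm(d))
print(np.linalg.norm(L[0]-L[3]),np.linalg.norm(L[1]-L[2]))
# bright masks
for n,f,box,z in (('top','top0.npz',(150,148,32,24),.046),('side','side0.npz',(165,240,36,44),.046)):
    p=np.load(f)['p'];x,y,w,h=box;k=12
    g=cv2.resize(p[y:y+h,x:x+w],None,fx=k,fy=k,interpolation=cv2.INTER_CUBIC).min(2)
    for th in ((172,180,190) if n=='top' else (200,207,214)):
        cs,_=cv2.findContours((g>th).astype(np.uint8),0,1)
        for c in sorted(cs,key=cv2.contourArea)[::-1][:2]:
            q=(c[:,0]+.5)/k-.5+[x,y];W=np.array([onz(n,u,v,z)[:2] for u,v in q],np.float32)*1000
            r=cv2.minAreaRect(W);print(n,th,np.round(r[0],1),np.round(r[1],1),round(r[2],1))
# jig fiducials: short plate corners both views
E
```

```text
side tab
[506.9 261.   46. ]
[514.5 238.8  46. ]
[506.5 236.9  46. ]
[498.4 257.   46. ]
c [506.58456222 248.40844148  46.        ]
-71.11698513477427 23.416906840751782
-67.95226105573349 21.611374984230114
9.344398301167805 8.132453735717347
top 172 [504.6 251. ] [ 6.9 20.1] 19.4
top 180 [504.3 251.2] [ 5.1 18.2] 18.0
top 190 [504.4 250.9] [ 3.2 15.4] 16.6
side 200 [507.8 249. ] [ 8.6 21.2] 17.9
side 200 [481.9 283.9] [7.7 7.2] 8.9
side 207 [507.6 249.3] [ 7.5 19.9] 19.1
side 207 [481.8 283.9] [6.6 6.3] 11.3
side 214 [507.4 249.5] [ 6.6 18.6] 19.4
side 214 [481.7 284. ] [5.2 5.2] 13.7
```

```bash
python3 - <<'E'
from h import *
T=np.load('top0.npz')['p'].astype(np.float32);S=np.load('side0.npz')['p'].astype(np.float32)
for n in CM: print(n,-CM[n]['R'].T@CM[n]['t'])
th=np.radians(14.4);ex=np.array([np.cos(th),np.sin(th)]);ey=np.array([-ex[1],ex[0]])
for n,I in (('top',T),('side',S)):
  for yb in (-188.3,-141,-93):
    out=[]
    for xa in range(460,584,2):
        vals=[]
        for dy in (-8,-6,-4,4,6,8):
            w=(xa*ex+(yb+dy)*ey)/1000;u,v=proj(n,[w[0],w[1],.026])
            vals.append(cv2.getRectSubPix(I,(1,1),(float(u),float(v)))[0,0].mean())
        out.append(int(np.mean(vals)))
    print(n,yb);print(' '.join(f'{a}:{o}' for a,o in zip(range(460,584,2),out)))
t=lambda x,y:((x+.5)/8-.5+205,(y+.5)/8-.5+150)
s=lambda x,y:((x+.5)/8-.5+200,(y+.5)/8-.5+170)
for nm,a,b in (('h far',s(340,157),t(485,231)),('h near',s(467,176),t(470,342)),('m far',s(264,221),t(360,192)),('m near',s(421,245),t(339,325)),('l far',s(202,298),t(232,168)),('l near',s(376,324),t(208,310))):
    X,e=tri(a,b);A=onz('side',*a,.026)*1000;B=onz('top',*b,.026)*1000
    print(nm,(X*1000).round(1),round(e*1000,1),A[:2].round(1),B[:2].round(1),'jig',A[:2]@ex,A[:2]@ey,B[:2]@ex,B[:2]@ey)
E
```

```text
side [0.10743492 0.65570036 0.47410778]
top [ 0.27954736 -0.16419529  1.17503225]
top -188.3
460:147 462:140 464:123 466:99 468:84 470:87 472:94 474:100 476:119 478:158 480:205 482:237 484:246 486:245 488:242 490:236 492:229 494:227 496:232 498:238 500:242 502:242 504:242 506:242 508:242 510:242 512:242 514:241 516:242 518:242 520:241 522:241 524:241 526:242 528:241 530:238 532:234 534:227 536:224 538:227 540:236 542:240 544:243 546:238 548:220 550:171 552:121 554:94 556:85 558:75 560:56 562:50 564:60 566:81 568:101 570:110 572:113 574:115 576:120 578:130 580:142 582:147
top -141
460:147 462:139 464:120 466:95 468:81 470:85 472:90 474:96 476:119 478:167 480:215 482:242 484:247 486:246 488:242 490:235 492:228 494:225 496:232 498:238 500:243 502:244 504:244 506:244 508:243 510:243 512:243 514:243 516:243 518:243 520:242 522:243 524:243 526:242 528:242 530:242 532:242 534:242 536:243 538:241 540:238 542:230 544:226 546:227 548:235 550:241 552:244 554:242 556:229 558:184 560:117 562:70 564:60 566:82 568:101 570:109 572:110 574:111 576:114 578:122 580:131 582:137
top -93
460:144 462:132 4
[... 2121 characters left out ...]
 -59.9  28. ] 1.0 [527.5 -63.1] [525.  -59.9] jig 495.2669762398793 -192.34741612609093 493.6469042144111 -188.6336921174866
m far [ 5.623e+02 -5.000e-01  2.850e+01] 1.6 [565.7  -4.2] [ 5.621e+02 -5.000e-01] jig 546.9186979059573 -144.78071640420373 544.3438756487435 -140.33051296710397
m near [513.  -13.1  28.8] 2.0 [516.7 -17.3] [512.6 -13.2] jig 496.13490481475174 -145.2867682268748 493.2509675178241 -140.2284826776573
l far [552.5  46.8  27.9] 1.0 [555.   44.3] [552.5  46.9] jig 548.5340908491938 -95.13295594756066 546.8522790767064 -91.93790955599518
l near [499.8  33.4  28.9] 1.9 [503.4  29.4] [499.5  33.5] jig 494.91170835470695 -96.69500575615277 492.10532879323324 -91.77183536529121
```

Emit:
send_rows(slide=[[1.5,-1.8,0],[3.1,-3.5,0],[3.1,-3.5,0],[3.1,-3.5,0],[3.1,-3.5,0],[3.1,-3.5,0],[3.1,-3.5,0],[3.1,-3.5,0]], roll=[0,0,0,0,0,0,0,0])

```text
time: 0.9
eef_pos: [0.3821, -0.2381, 0.2562]
tool_rot: [[0.892, 0.452, -0.0], [0.452, -0.892, 0.0], [0.0, -0.0, -1.0]]
ft_force: [0.0, -0.2, -0.5]
width: 0.998
```

Emit:
send_rows(slide=[[3.1,-3.5,0],[3.1,-3.5,0],[3.1,-3.5,0],[3.1,-3.5,0],[3.1,-3.5,0],[3.1,-3.5,0],[3.1,-3.5,0],[3.1,-3.5,0]], roll=[0,0,0,0,0,0,0,0])

```text
time: 1.7
eef_pos: [0.4765, 0.1237, 0.2562]
tool_rot: [[0.892, 0.453, -0.0], [0.453, -0.892, -0.0], [-0.0, 0.0, -1.0]]
ft_force: [0.3, -0.3, -0.5]
width: 0.996
```

Emit:
send_rows(slide=[[3,-3.5,0],[1.5,-1.8,0],[0,0,0],[0,0,0],[0,0,0],[0,0,0],[0,0,0],[0,0,0]], roll=[0,0,-8.5,-8.5,-8.5,-8.5,-8.5,-8.5])

```text
time: 2.5
eef_pos: [0.4923, 0.1893, 0.256]
tool_rot: [[0.203, 0.979, -0.001], [0.979, -0.203, -0.0], [-0.001, -0.001, -1.0]]
ft_force: [-0.5, -0.1, -0.1]
width: 1.0
```

Emit:
send_rows(slide=[[0,0,0],[0,0,0],[0,0,0],[0,0,0],[0,0,0]], roll=[-8.5,-8.5,-8.5,-5,0])

```text
time: 3.0
eef_pos: [0.4924, 0.1892, 0.256]
tool_rot: [[-0.316, 0.949, -0.001], [0.949, 0.316, -0.0], [0.0, -0.001, -1.0]]
ft_force: [-0.3, -0.3, -0.3]
width: 0.997
```

Emit:
send_rows(slide=[[2.6,1.6,0],[2.7,1.6,0],[0,0,4],[0,0,4],[0,0,4],[0,0,2],[0,0,0]], roll=[0,0,0,0,0,0,0], gripper=4)

```text
time: 3.7
eef_pos: [0.5042, 0.2486, 0.1133]
tool_rot: [[-0.314, 0.949, -0.006], [0.949, 0.314, -0.004], [-0.002, -0.007, -1.0]]
ft_force: [-0.4, -0.0, 0.3]
width: 0.47
```

```bash
python3 - <<'E'
from station import *
import cv2,numpy as np
for n,b,k in (('side',(130,190,110,100),6),('top',(120,110,100,80),7)):
    p,d=get_image(n);np.savez(f'{n}1.npz',p=p,d=d);x,y,w,h=b
    cv2.imwrite(f'pics/{n}1.png',cv2.resize(p[y:y+h,x:x+w],None,fx=k,fy=k,interpolation=cv2.INTER_CUBIC))
E
```

```text
(no output)
```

View pics/side1.png

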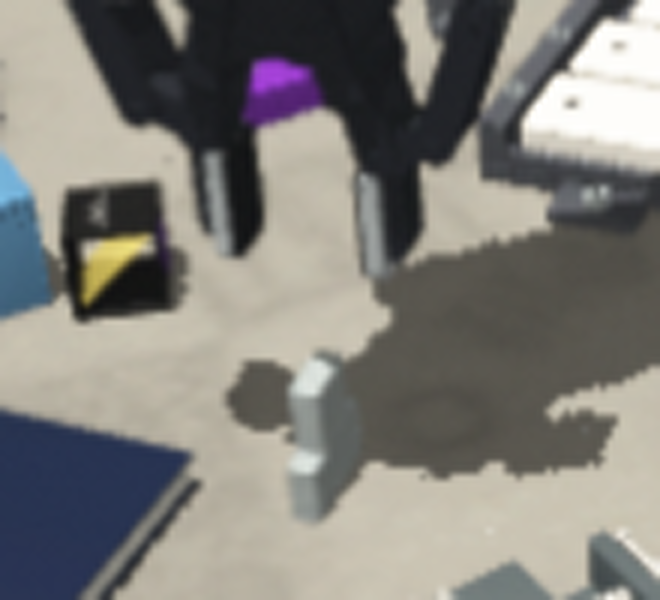

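View pics/top1.png

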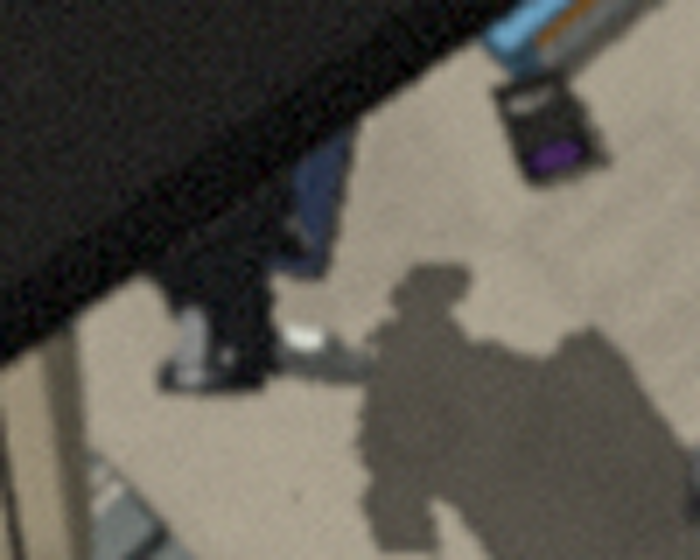

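```bash
python3 - <<'E'
from h import *
from station import observe
s=observe();p=s['eef_pos'];R=s['tool_rot'];print(p,R,s['width'])
P=lambda u,v:((u-130+.5)*6-.5,(v-190+.5)*6-.5)
for tz in (.018,.020,.022,.025):
  print(tz,[tuple(np.round(P(*proj('side',p+R@np.array([xx,sy*s['width']*.0427,tz]))))) for sy in(-1,1) for xx in(.011,-.011)])
E
```

```text
[0.50633609 0.25021383 0.1165507 ] [[-3.14949380e-01  9.49108469e-01 -5.22354097e-05]
 [ 9.49108469e-01  3.14949382e-01  1.52916579e-05]
 [ 3.09649519e-05 -4.47609716e-05 -9.99999999e-01]] 0.4719801703219909
0.018 [(np.float64(350.0), np.float64(265.0)), (np.float64(377.0), np.float64(225.0)), (np.float64(223.0), np.float64(247.0)), (np.float64(253.0), np.float64(207.0))]
0.02 [(np.float64(350.0), np.float64(271.0)), (np.float64(377.0), np.float64(230.0)), (np.float64(223.0), np.float64(252.0)), (np.float64(254.0), np.float64(213.0))]
0.022 [(np.float64(351.0), np.float64(276.0)), (np.float64(378.0), np.float64(236.0)), (np.float64(224.0), np.float64(258.0)), (np.float64(254.0), np.float64(218.0))]
0.025 [(np.float64(351.0), np.float64(285.0)), (np.float64(379.0), np.float64(244.0)), (np.float64(225.0), np.float64(266.0)), (np.float64(255.0), np.float64(226.0))]
```

Emit:
send_rows(slide=[[0,0,1.5],[0,0,1.5],[0,0,0],[0,0,0]], roll=[0,0,0,0])

```text
time: 4.2
eef_pos: [0.5071, 0.2504, 0.0878]
tool_rot: [[-0.315, 0.949, 0.002], [0.949, 0.315, 0.001], [0.0, 0.002, -1.0]]
ft_force: [-0.7, 0.4, 0.7]
width: 0.465
```

```bash
python3 - <<'E'
from station import *
import cv2,numpy as np
s=observe();print(s['eef_pos'])
for n,b,k in (('side',(150,200,70,80),7),):
    p,d=get_image(n);np.savez(f'{n}2.npz',p=p,d=d);x,y,w,h=b
    cv2.imwrite(f'pics/{n}2.png',cv2.resize(p[y:y+h,x:x+w],None,fx=k,fy=k,interpolation=cv2.INTER_CUBIC))
E
```

```text
[0.5070524  0.25039742 0.08776182]
```

View pics/side2.png

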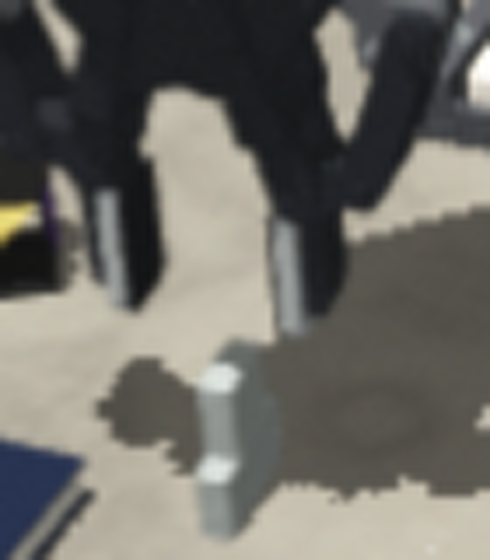

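Emit:
send_rows(slide=[[0,-0.3,1],[0,0,1],[0,0,1],[0,0,0.85],[0,0,0],[0,0,0]], roll=[0,0,0,0,0,0])

```text
time: 4.85
eef_pos: [0.5032, 0.249, 0.0474]
tool_rot: [[-0.316, 0.949, -0.001], [0.949, 0.316, -0.0], [-0.0, -0.001, -1.0]]
ft_force: [0.4, 0.6, 0.0]
width: 0.469
```

```bash
python3 - <<'E'
from station import *
import cv2,numpy as np
s=observe();print(s['eef_pos'])
for n,b,k in (('side',(150,200,70,80),7),):
    p,d=get_image(n);np.savez(f'{n}3.npz',p=p,d=d);x,y,w,h=b
    cv2.imwrite(f'pics/{n}3.png',cv2.resize(p[y:y+h,x:x+w],None,fx=k,fy=k,interpolation=cv2.INTER_CUBIC))
E
```

```text
[0.50321086 0.24897732 0.04738523]
```

View pics/side3.png

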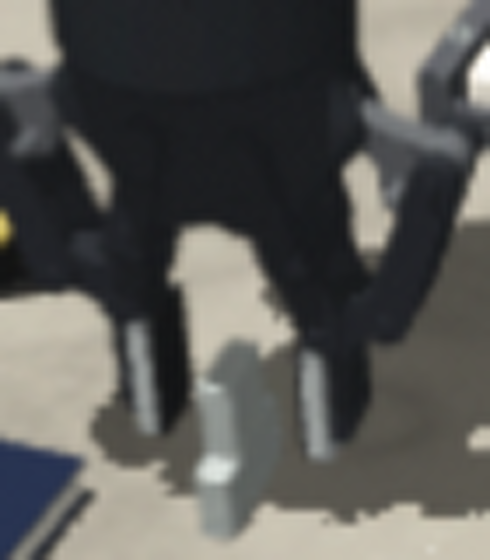

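Emit:
send_rows(slide=[[0,0.25,-0.2],[0,0,0],[0,0,0]], roll=[0,0,0])

```text
time: 5.2
eef_pos: [0.5062, 0.2499, 0.0502]
tool_rot: [[-0.316, 0.949, 0.001], [0.949, 0.316, 0.0], [0.0, 0.001, -1.0]]
ft_force: [0.0, 0.1, 0.7]
width: 0.47
```

Emit:
send_rows(slide=[[0,0,0],[0,0,0],[0,0,0],[0,0,0],[0,0,0],[0,0,0]], roll=[0,0,0,0,0,0], gripper=0.6)

```text
time: 5.8
eef_pos: [0.5058, 0.2498, 0.0499]
tool_rot: [[-0.316, 0.949, 0.0], [0.949, 0.316, -0.0], [-0.0, 0.0, -1.0]]
ft_force: [0.2, 0.4, 1.9]
width: 0.102
```

```bash
python3 - <<'E'
from station import *
import cv2,numpy as np
s=observe();print(s['eef_pos'],s['width'],s['ft_force'])
for n,b,k in (('side',(150,200,70,80),7),):
    p,d=get_image(n);np.savez(f'{n}4.npz',p=p,d=d);x,y,w,h=b
    cv2.imwrite(f'pics/{n}4.png',cv2.resize(p[y:y+h,x:x+w],None,fx=k,fy=k,interpolation=cv2.INTER_CUBIC))
E
```

```text
[0.50580127 0.24976335 0.04994063] 0.10233173750740013 [0.16230468 0.4368898  1.86290744]
```

View pics/side4.png

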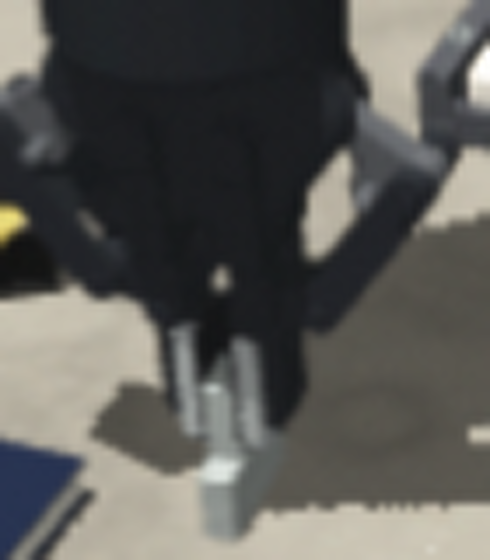

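Emit:
send_rows(slide=[[0,0,-1],[0,0,-3],[0,0,-4],[0,0,0],[-2,0,0],[-4,0,0],[-4,0,0],[-4,0,0]], roll=[0,0,0,4,0,0,0,0])

```text
time: 6.65
eef_pos: [0.5408, 0.1129, 0.1304]
tool_rot: [[-0.25, 0.968, 0.0], [0.968, 0.25, -0.0], [-0.0, 0.0, -1.0]]
ft_force: [0.7, 0.2, -0.6]
width: 0.1
```

Emit:
send_rows(slide=[[-4,0,0],[-4,0,0],[-4,0,0],[-3,0,0],[-1.6,0.7,0],[0,0,0],[0,0,0]], roll=[0,0,0,0,0,0,0])

```text
time: 7.35
eef_pos: [0.5883, -0.0442, 0.13]
tool_rot: [[-0.249, 0.969, -0.0], [0.969, 0.249, 0.001], [0.001, 0.0, -1.0]]
ft_force: [0.2, 0.6, -1.4]
width: 0.104
```

Lower to hover (base ≈ 38 mm) and look.

Emit:
send_rows(slide=[[-0.1,0.03,2],[0,0,2.2],[0,0,0],[0,0,0]], roll=[0,0,0,0])

```text
time: 7.75
eef_pos: [0.5888, -0.044, 0.0881]
tool_rot: [[-0.251, 0.968, -0.001], [0.968, 0.251, 0.001], [0.001, -0.001, -1.0]]
ft_force: [-0.0, 0.1, -0.3]
width: 0.105
```

```bash
python3 - <<'E'
from station import *
import cv2,numpy as np
s=observe();print(s['eef_pos'],s['width'])
for n,b,k in (('side',(195,150,80,80),7),('top',(215,140,80,75),8)):
    p,d=get_image(n);np.savez(f'{n}5.npz',p=p,d=d);x,y,w,h=b
    cv2.imwrite(f'pics/{n}5.png',cv2.resize(p[y:y+h,x:x+w],None,fx=k,fy=k,interpolation=cv2.INTER_CUBIC))
E
```

```text
[ 0.58876165 -0.04400067  0.08808102] 0.10454457154519241
```

View pics/side5.png

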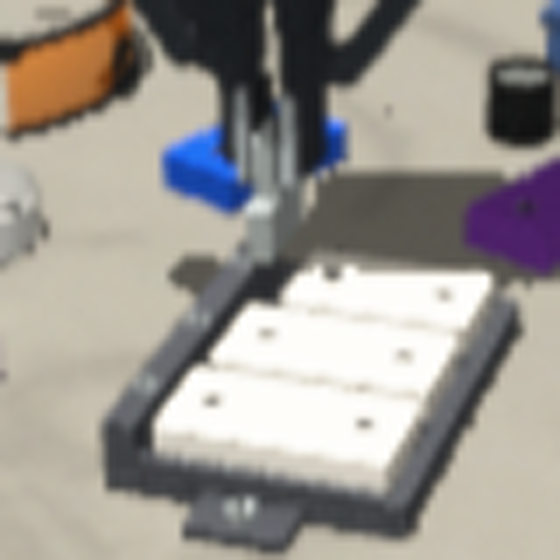

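View pics/top5.png

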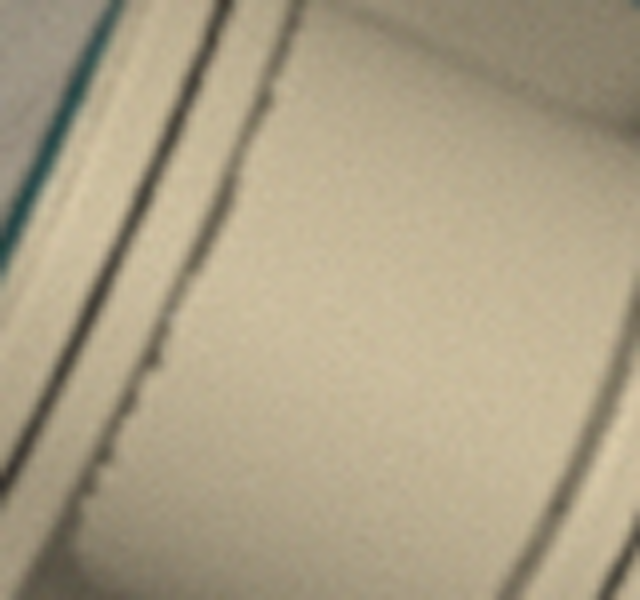

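```bash
python3 - <<'E'
import cv2,numpy as np
p=np.load('side5.npz')['p'];x,y,w,h=222,160,36,36
cv2.imwrite('pics/s5b.png',cv2.resize(p[y:y+h,x:x+w],None,fx=16,fy=16,interpolation=cv2.INTER_CUBIC))
from h import *
from station import observe
s=observe();P=s['eef_pos'];R=s['tool_rot']
for xx,zz in ((.019,.050),(-.019,.050),(.019,.028),(.011,.028),(.011,.004)):
  print(xx,zz,[ [round((a-o+.5)*16-.5) for a,o in zip(proj('side',P+R@np.array([xx,sy*.005,zz])),(x,y))] for sy in(-1,1)])
E
```

```text
0.019 0.05 [[182, 446], [122, 437]]
-0.019 0.05 [[260, 344], [202, 335]]
0.019 0.028 [[179, 322], [119, 313]]
0.011 0.028 [[196, 300], [137, 291]]
0.011 0.004 [[194, 162], [134, 153]]
```

View pics/s5b.png

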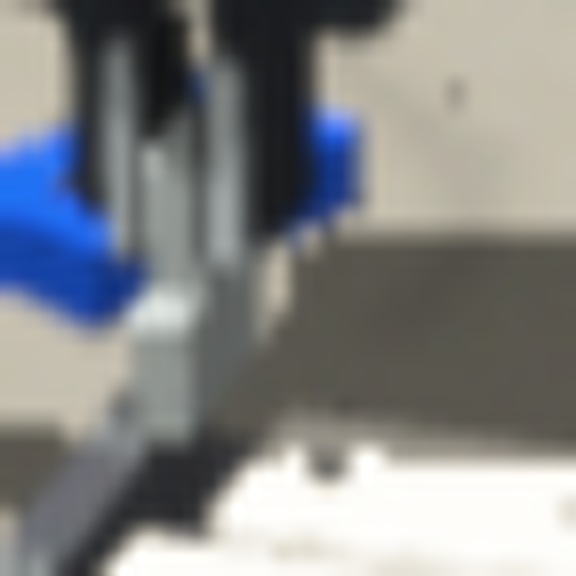

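```bash
python3 - <<'E'
from h import *
def pr(P,R,z0,o,k):
  for xx,zz in ((.019,z0),(.019,z0-.022),(.011,z0-.022),(.011,z0-.046)):
    print(xx,zz,[ [round((a-q+.5)*k-.5) for a,q in zip(proj('side',P+R@np.array([xx,sy*.005,zz])),o)] for sy in(-1,1)])
R=np.array([[-.316,.949,0],[.949,.316,0],[0,0,-1.]])
x,y,w,h=170,240,32,40
pr(np.array([.5058,.24976,.04994]),R,.050,(x,y),14)
for f in('side4','side0'):
  p=np.load(f+'.npz')['p']
  cv2.imwrite(f'pics/{f}b.png',cv2.resize(p[y:y+h,x:x+w],None,fx=14,fy=14,interpolation=cv2.INTER_CUBIC))
E
```

```text
0.019 0.05 [[192, 540], [123, 528]]
0.019 0.028000000000000004 [[178, 414], [107, 402]]
0.011 0.028000000000000004 [[201, 376], [131, 364]]
0.011 0.0040000000000000036 [[185, 233], [114, 222]]
```

View pics/side4b.png

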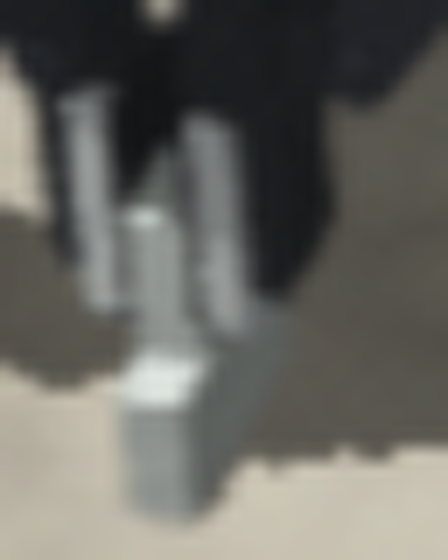

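View pics/side0b.png

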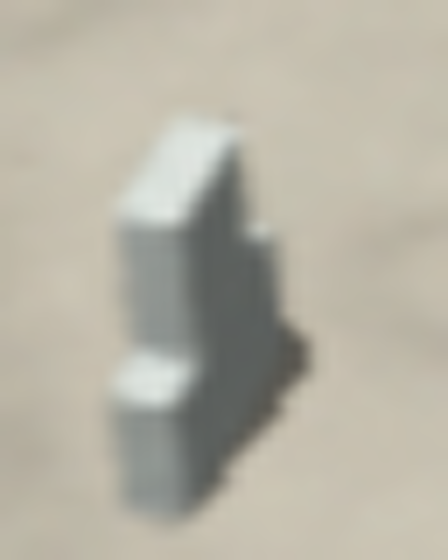

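```bash
python3 - <<'E'
from h import *
th=np.radians(14.4);ex=np.array([np.cos(th),np.sin(th)]);ey=np.array([-ex[1],ex[0]])
f=lambda u,v,z:onz('side',(u+.5)/16-.5+222,(v+.5)/16-.5+160,z)[:2]*1000
for u,v,z in((165,330,.0601),(166,438,.0381),(175,297,.0601)):
    w=f(u,v,z);print(w@ex,w@ey)
w=np.array([588.8,-44.]);print('tcp',w@ex,w@ey)
print('fence top front edge in hover image? plate far-end pts')
# side0 lines: short plate far-end corners & fence edge from s_jig crop
s=lambda x,y,z:onz('side',(x+.5)/8-.5+200,(y+.5)/8-.5+170,z)[:2]*1000
for nm,q in (('far+y',s(283,187,.026)),('far-y',s(325,123,.026)),('fence -y front top',s(281,113,.028)),('near-y',s(524,152,.026)),('near+y',s(495,222,.026))):
    print(nm,q@ex,q@ey)
p=np.load('side0.npz')['p'];x,y,w,h=222,175,50,40
cv2.imwrite('pics/s0g.png',cv2.resize(p[y:y+h,x:x+w],None,fx=14,fy=14,interpolation=cv2.INTER_CUBIC))
E
```

```text
556.9348087263685 -169.1161040759329
559.1121246411712 -174.378849944688
559.4071481924901 -180.574813814962
tcp 559.3594102372844 -189.04626465232627
fence top front edge in hover image? plate far-end pts
far+y 548.6811065733664 -167.4128652971583
far-y 550.2582116210857 -213.37057897428647
fence -y front top 565.1429567803849 -212.060793909098
near-y 482.28109027496845 -213.785717255477
near+y 478.5105296511894 -166.10167521644897
```

View pics/s0g.png

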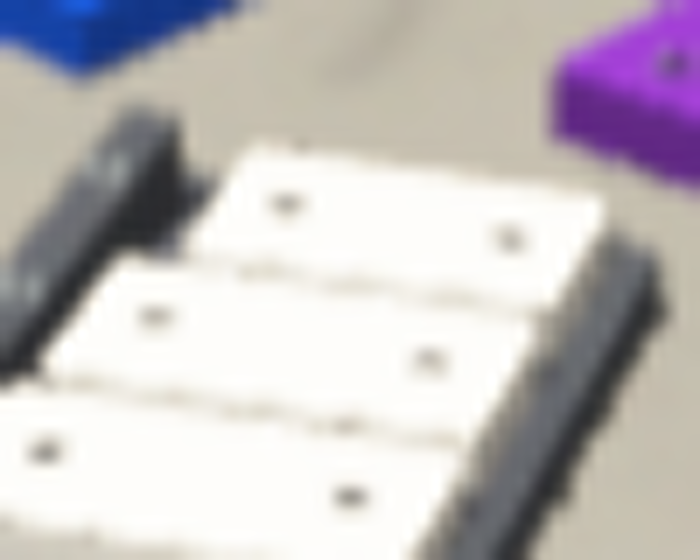

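Emit:
send_rows(slide=[[0,0,0.5],[0,0,0.4],[0,0,0.2],[0,0,0.2],[0,0,0]], roll=[0,0,0,0,0])

```text
time: 8.35
eef_pos: [0.5891, -0.0458, 0.0745]
tool_rot: [[-0.249, 0.969, -0.0], [0.969, 0.249, 0.0], [0.0, -0.0, -1.0]]
ft_force: [-1.2, -1.6, -0.7]
width: 0.101
```

Emit:
send_rows(slide=[[0,0,0.15],[0,0,0.15],[0,0,0]], roll=[0,0,0])

```text
time: 8.65
eef_pos: [0.5892, -0.0458, 0.0716]
tool_rot: [[-0.249, 0.969, -0.0], [0.969, 0.249, -0.0], [0.0, -0.0, -1.0]]
ft_force: [-0.3, 0.2, -0.1]
width: 0.103
```

Emit:
send_rows(slide=[[0,0,0.2],[0,0,0.2],[0,0,0.2],[0,0,0]], roll=[0,0,0,0])

```text
time: 9.05
eef_pos: [0.589, -0.0458, 0.0655]
tool_rot: [[-0.249, 0.969, -0.001], [0.969, 0.249, -0.0], [0.0, -0.001, -1.0]]
ft_force: [0.3, -0.4, -0.6]
width: 0.101
```

```bash
python3 - <<'E'
from station import *
import cv2,numpy as np
s=observe();print(s['eef_pos'],s['ft_force'],s['moment'])
p,d=get_image('side');np.savez('side6.npz',p=p);x,y,w,h=215,155,64,56
cv2.imwrite(f'pics/side6.png',cv2.resize(p[y:y+h,x:x+w],None,fx=11,fy=11,interpolation=cv2.INTER_CUBIC))
E
```

```text
[ 0.58901313 -0.04578531  0.06545912] [ 0.25416754 -0.44049713 -0.61906851] [0.05768699 0.02980547 0.01656755]
```

View pics/side6.png

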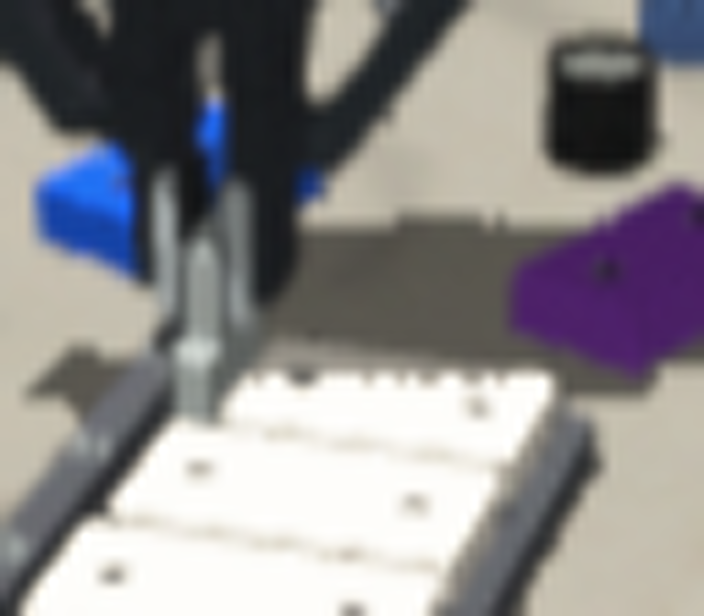

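The spacer (about pixel (232,186)) is in the gap between the fence and the short plate, with no force so far. I'll lower it to the floor.

Emit:
send_rows(slide=[[0,0,0.2],[0,0,0.2],[0,0,0.2],[0,0,0]], roll=[0,0,0,0])

```text
time: 9.5
eef_pos: [0.5891, -0.0458, 0.0595]
tool_rot: [[-0.249, 0.969, -0.001], [0.969, 0.249, -0.0], [0.0, -0.0, -1.0]]
ft_force: [-0.2, -0.6, -0.9]
width: 0.099
```

Emit:
send_rows(slide=[[0,0,0.1],[0,0,0.05],[0,0,0]], roll=[0,0,0])

```text
time: 9.8
eef_pos: [0.5893, -0.0457, 0.0583]
tool_rot: [[-0.249, 0.969, 0.0], [0.969, 0.249, 0.0], [0.0, 0.0, -1.0]]
ft_force: [0.1, -0.5, -0.1]
width: 0.104
```

Emit:
send_rows(slide=[[0,0,0.05],[0,0,0]], roll=[0,0])

```text
time: 10.0
eef_pos: [0.5894, -0.0457, 0.0579]
tool_rot: [[-0.249, 0.969, 0.0], [0.969, 0.249, -0.0], [-0.0, 0.0, -1.0]]
ft_force: [-0.5, 0.2, 0.3]
width: 0.099
```

Emit:
send_rows(slide=[[0,0,0.05],[0,0,0]], roll=[0,0])

```text
time: 10.2
eef_pos: [0.5894, -0.0457, 0.0579]
tool_rot: [[-0.249, 0.969, 0.0], [0.969, 0.249, -0.0], [-0.0, 0.0, -1.0]]
ft_force: [-1.3, -0.1, 5.0]
width: 0.102
```

Emit:
send_rows(slide=[[0,0,0],[0,0,0],[0,0,0],[0,0,0]], roll=[0,0,0,0], gripper=3)

```text
time: 10.6
eef_pos: [0.5892, -0.0458, 0.0572]
tool_rot: [[-0.249, 0.969, -0.0], [0.969, 0.249, 0.0], [0.0, -0.0, -1.0]]
ft_force: [0.4, -0.0, -0.8]
width: 0.354
```

Emit:
send_rows(slide=[[0,0,-1],[0,0,-2],[0,0,-3],[0,0,-2],[0,0,0]], roll=[0,0,0,0,0])

```text
time: 11.1
eef_pos: [0.5915, -0.0456, 0.1409]
tool_rot: [[-0.249, 0.969, 0.006], [0.969, 0.249, -0.0], [-0.002, 0.006, -1.0]]
ft_force: [0.3, -0.8, 0.3]
width: 0.354
```

```bash
python3 - <<'E'
from station import *
import cv2,numpy as np
s=observe();print(s['eef_pos'],s['ft_force'],s['width'])
p,d=get_image('side');np.savez('side7.npz',p=p);x,y,w,h=205,155,74,70
cv2.imwrite(f'pics/side7.png',cv2.resize(p[y:y+h,x:x+w],None,fx=10,fy=10,interpolation=cv2.INTER_CUBIC)[:600])
E
```

```text
[ 0.5914561  -0.04560881  0.14088014] [ 0.25869961 -0.82281045  0.27641103] 0.35369379926726535
```

View pics/side7.png

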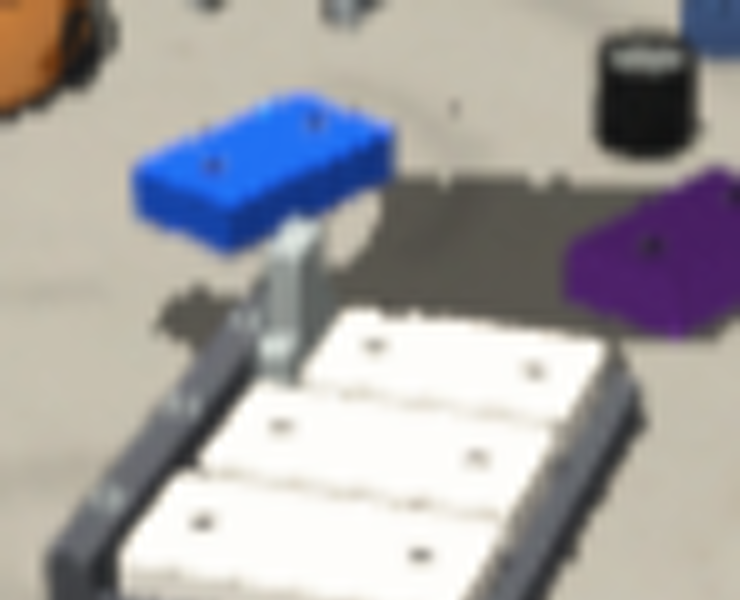

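```bash
python3 - <<'E'
from h import *
th=np.radians(14.4);ex=np.array([np.cos(th),np.sin(th)]);ey=np.array([-ex[1],ex[0]])
for a in (425,445,460):
  w=a*ex-190*ey;print(a,w,proj('top',[w[0]/1000,w[1]/1000,0]),proj('side',[w[0]/1000,w[1]/1000,0]))
T=np.load('top0.npz');
for u,v in((270,225),(262,240),(255,275)): print(u,v,dep('top',u,v,T['d'][v,u]))
w=(440*ex-190*ey)
d=w-np.array([591.5,-45.6]);R=np.array([[-.249,.969],[.969,.249]]);print(w,d,d@R[:,0],d@R[:,1])
E
```

```text
425 [458.89892204 -78.33759857] (np.float64(260.5177386446557), np.float64(216.81350434546988)) (np.float64(284.09934815642066), np.float64(205.02803320716592))
445 [478.27058526 -73.36380083] (np.float64(261.477945843465), np.float64(210.20750515120602)) (np.float64(276.44513188364056), np.float64(203.8208492698748))
460 [492.79933268 -69.63345252] (np.float64(262.19343480332026), np.float64(205.28478478303356)) (np.float64(270.75350121999264), np.float64(202.9227985472853))
270 225 [ 0.44670827 -0.11351753  0.00247473]
262 240 [ 0.39731498 -0.1086152   0.00076279]
255 275 [ 0.29701608 -0.12865828  0.00561421]
[473.42766946 -74.60725026] [-118.07233054  -29.00725026] 1.291984801193141 -121.63489361048951
```

Emit:
send_rows(slide=[[0,-2,0],[0,-4,0],[0,-4,0],[0,-2.2,0],[0,0,2],[0,0,3],[0,0,0],[0,0,0]], roll=[0,0,0,0,0,0,0,0], gripper=0)

```text
time: 11.95
eef_pos: [0.4704, -0.0759, 0.0869]
tool_rot: [[-0.249, 0.968, -0.002], [0.968, 0.249, 0.0], [0.001, -0.002, -1.0]]
ft_force: [0.1, 0.4, 0.7]
width: 0.003
```

```bash
python3 - <<'E'
from station import *
import cv2,numpy as np
s=observe();print(s['eef_pos'],s['ft_force'],s['width'])
for n,(x,y,w,h) in (('side',(205,145,100,85)),('top',(215,140,80,75))):
    p,d=get_image(n);np.savez(n+'8.npz',p=p)
    cv2.imwrite(f'pics/{n}8.png',cv2.resize(p[y:y+h,x:x+w],None,fx=7,fy=7,interpolation=cv2.INTER_CUBIC)[:600])
E
```

```text
[ 0.47039661 -0.07585362  0.08688458] [0.08217694 0.35985969 0.70744148] 0.0034596526445238003
```

View pics/side8.png

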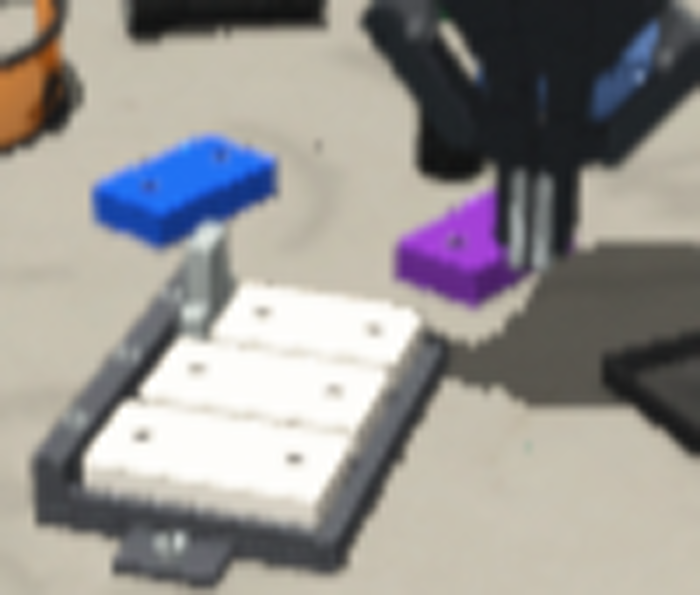

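View pics/top8.png

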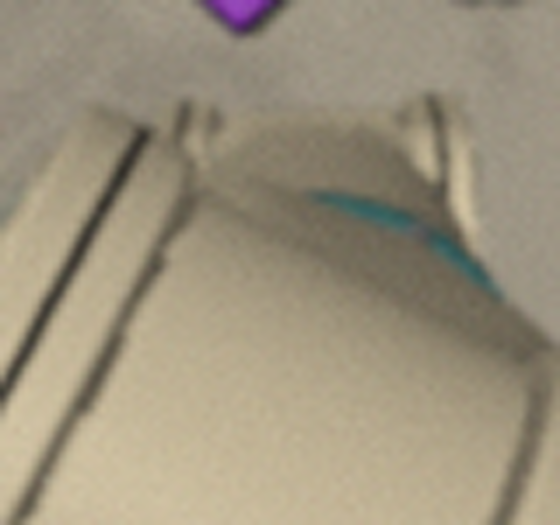

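Emit:
send_rows(slide=[[0,0,2],[0,0,1.5],[0,0,0.9],[0,1,0],[0,1,0],[0,0,0],[0,0,0]], roll=[0,0,0,0,0,0,0])

```text
time: 12.75
eef_pos: [0.4913, -0.071, 0.0439]
tool_rot: [[-0.249, 0.969, 0.001], [0.969, 0.249, 0.0], [-0.0, 0.001, -1.0]]
ft_force: [0.0, 0.8, -1.2]
width: -0.001
```

```bash
python3 - <<'E'
from station import *
import cv2,numpy as np
s=observe();print(s['eef_pos'],s['ft_force'],s['width'])
for n,(x,y,w,h) in (('side',(205,145,100,85)),):
    p,d=get_image(n);np.savez(n+'9.npz',p=p)
    cv2.imwrite(f'pics/{n}9.png',cv2.resize(p[y:y+h,x:x+w],None,fx=7,fy=7,interpolation=cv2.INTER_CUBIC)[:600])
E
```

```text
[ 0.49130091 -0.07104545  0.04393116] [ 0.00120871  0.81613566 -1.18782506] -0.0010942785014713137
```

View pics/side9.png

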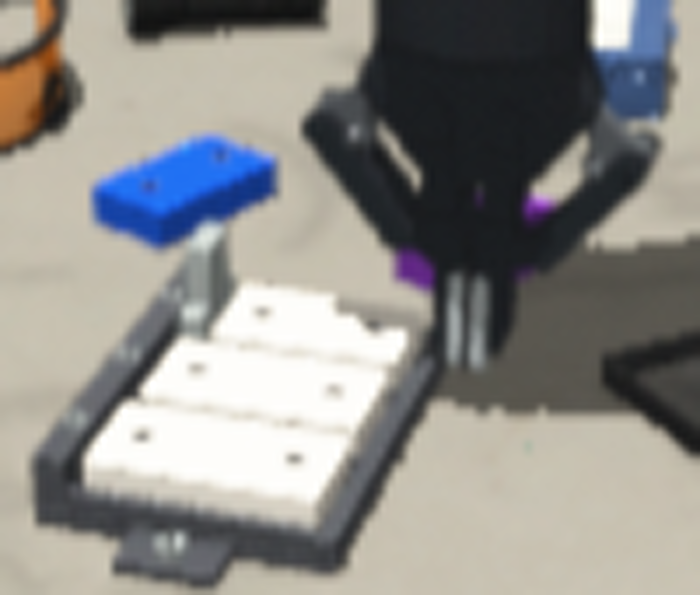

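Emit:
send_rows(slide=[[0,0.2,0.1],[0,0.2,0],[0,0.2,0],[0,0,0]], roll=[0,0,0,0])

```text
time: 13.2
eef_pos: [0.4967, -0.0695, 0.0423]
tool_rot: [[-0.249, 0.968, 0.0], [0.968, 0.249, 0.0], [0.0, 0.001, -1.0]]
ft_force: [0.5, -0.5, -0.1]
width: 0.001
```

Emit:
send_rows(slide=[[0,0.15,0],[0,0.15,0],[0,0.15,0],[0,0,0]], roll=[0,0,0,0])

```text
time: 13.6
eef_pos: [0.501, -0.0684, 0.0423]
tool_rot: [[-0.249, 0.969, 0.0], [0.969, 0.249, 0.0], [0.0, 0.0, -1.0]]
ft_force: [-0.6, 0.0, -0.3]
width: 0.003
```

Emit:
send_rows(slide=[[0,0.15,0],[0,0.15,0],[0,0.15,0],[0,0,0]], roll=[0,0,0,0])

```text
time: 14.0
eef_pos: [0.5049, -0.0674, 0.0423]
tool_rot: [[-0.249, 0.969, -0.0], [0.969, 0.249, -0.0], [0.0, -0.0, -1.0]]
ft_force: [-1.8, -0.5, 0.0]
width: 0.003
```

Emit:
send_rows(slide=[[0,0.15,0],[0,0.15,0],[0,0,0]], roll=[0,0,0])

```text
time: 14.3
eef_pos: [0.507, -0.067, 0.0422]
tool_rot: [[-0.249, 0.969, -0.002], [0.969, 0.249, -0.001], [-0.0, -0.002, -1.0]]
ft_force: [-3.5, -1.3, 0.5]
width: 0.002
```

Emit:
send_rows(slide=[[0,0.15,0],[0,0.1,0],[0,0,0]], roll=[0,0,0])

```text
time: 14.6
eef_pos: [0.5073, -0.0669, 0.042]
tool_rot: [[-0.248, 0.969, -0.006], [0.969, 0.248, -0.002], [-0.0, -0.006, -1.0]]
ft_force: [-7.7, -1.2, 5.5]
width: 0.001
```

```bash
python3 - <<'E'
from station import *
import cv2,numpy as np
s=observe();print(s['eef_pos'],s['ft_force'],s['width'])
for n,(x,y,w,h) in (('side',(215,155,70,60)),):
    p,d=get_image(n);np.savez(n+'10.npz',p=p)
    cv2.imwrite(f'pics/{n}10.png',cv2.resize(p[y:y+h,x:x+w],None,fx=10,fy=10,interpolation=cv2.INTER_CUBIC)[:600])
    q=np.load('side0.npz')['p'];cv2.imwrite(f'pics/{n}0z.png',cv2.resize(q[y:y+h,x:x+w],None,fx=10,fy=10,interpolation=cv2.INTER_CUBIC)[:600])
E
```

```text
[ 0.50725727 -0.066891    0.0420491 ] [-7.71935225 -1.19593148  5.47470696] 0.0014235446700430828
```

View pics/side10.png

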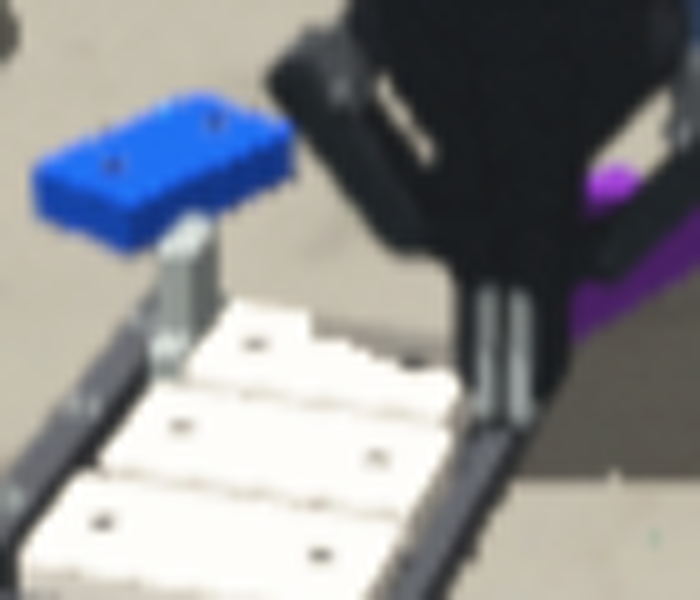

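View pics/side0z.png

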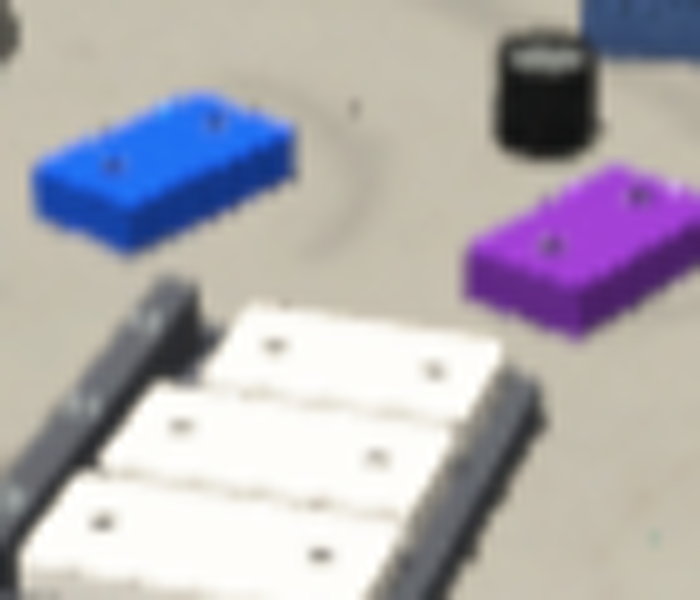

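Emit:
send_rows(slide=[[0,0.07,0],[0,0,0],[0,0,0]], roll=[0,0,0])

```text
time: 14.95
eef_pos: [0.5073, -0.0669, 0.0421]
tool_rot: [[-0.248, 0.969, -0.007], [0.969, 0.248, -0.002], [-0.0, -0.007, -1.0]]
ft_force: [-8.5, -1.7, 5.2]
width: 0.002
```

Emit:
send_rows(slide=[[0,0.1,0],[0,0.1,0],[0,0,0],[0,0,0]], roll=[0,0,0,0])

```text
time: 15.35
eef_pos: [0.5075, -0.0668, 0.042]
tool_rot: [[-0.248, 0.969, -0.01], [0.969, 0.248, -0.003], [-0.0, -0.011, -1.0]]
ft_force: [-10.9, -2.2, 9.3]
width: -0.002
```

Emit:
send_rows(slide=[[0,0.05,-0.05],[0,0.05,-0.05],[0,0,0],[0,0,0]], roll=[0,0,0,0])

```text
time: 15.75
eef_pos: [0.5076, -0.0668, 0.0422]
tool_rot: [[-0.248, 0.969, -0.013], [0.969, 0.248, -0.003], [-0.0, -0.013, -1.0]]
ft_force: [-11.3, -1.6, 3.8]
width: -0.002
```

Emit:
send_rows(slide=[[0,0.05,0],[0,0,0],[0,0,0],[0,0,0],[0,0,0],[0,0,0]], roll=[0,0,0,0,0,0])

```text
time: 16.35
eef_pos: [0.5076, -0.0668, 0.0422]
tool_rot: [[-0.248, 0.969, -0.013], [0.969, 0.248, -0.003], [-0.0, -0.014, -1.0]]
ft_force: [-12.2, -1.8, 3.6]
width: -0.001
```

```bash
python3 - <<'E'
from station import *
import cv2,numpy as np
s=observe();print(s['eef_pos'],s['ft_force'],s['qd'])
p,d=get_image('side');q=np.load('side0.npz')['p']
x,y,w,h=215,160,50,45
cv2.imwrite('pics/side11.png',cv2.resize(p[y:y+h,x:x+w],None,fx=13,fy=13,interpolation=cv2.INTER_CUBIC))
dd=cv2.absdiff(p,q).max(2);cv2.imwrite('pics/diff.png',cv2.convertScaleAbs(dd,alpha=2))
print(observe()['ft_force'])
E
```

```text
[ 0.50758662 -0.06678733  0.04219094] [-12.17002713  -1.81114102   3.6225966 ] [ 0.06027244  0.04059026  0.02511002  0.12122551 -0.01685127 -0.02104777
  0.01105476]
[-12.91063466  -1.90788278   4.51442922]
```

View pics/side11.png

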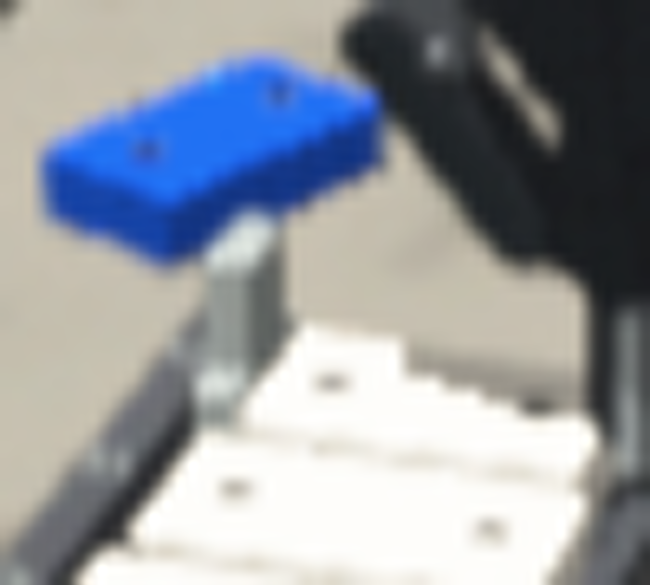

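View pics/diff.png

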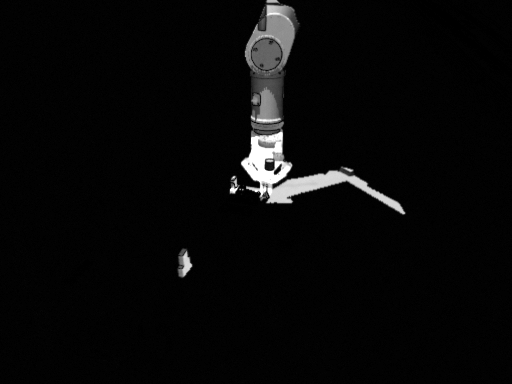

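```bash
python3 -c "
from station import *
print(close_job())"
```

```text
the job is handed in; nothing more can be done
None
```

The job is handed in at about 16.5 s of the 56 s. The spacer stands in the wide gap behind the short plate, and the fingers are still holding that plate pressed against it and the fence.

- **Placing the spacer:** I gripped it by its tab and lowered it into the gap in the lane on the robot's right. It touched the floor where expected, with the TCP at z 57.9 mm, which puts the spacer base at about 8 mm. The force on the way down stayed under about 2.5 N, with about 5 N on touching the floor. I then let go, backed off, and saw it standing upright.
- **Pushing the plate:** I pushed its near end with the closed fingers. It moved about 5.5 mm in the side picture and then stopped firmly against the spacer and fence.
- **Final press:** about 12 to 13 N along the push, plus about 4 N pressing down, with the arm essentially at rest.
- **Rest of the bench:** the last side picture, compared with the first, shows nothing else moved. The area behind the gripper was hidden, though, including around the lens tube.

**Checks that disagreed or failed:**
- The two cameras differed by 3 to 4 mm on where things were, so I used their average. The side camera also seemed 1 to 2 mm off from the TCP.
- The arm blocked the top camera during placing and pushing, so only the side camera and the forces confirm the final state.

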